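# Transfer a hanging caddy to the notched rail

## Robot

A 6-joint arm with a two-finger parallel gripper is mounted at the origin on a cart in front of the work surface, level with it; the furniture and walls round the work are solid. World frame = base frame: x ahead of the robot, y to its left, z up, the work surface at z = 0. Lengths are in mm, angles in rad, forces in N, time in s.
With the tool pointing down it reaches from about 275 to 1000 mm from the base axis. Payload 8.4 kg.
Tool frame: the origin (TCP) lies at the very end of the fingers, on their centre line; the grasp point (between the pads) lies 19 mm behind it; z points along the fingers, y is the line along which they close (so a half turn about z gives the same grasp; the last joint's range is limited). The gripper opens to 85 mm and grips with 20 to 120 N. Pads are 22 mm wide; open, the fingers measure 114 mm over their backs; the gripper's body (76 mm by 85 mm) begins 54 mm behind the grasp point. The pads swing forward as they close: fully open they stand 13 mm farther back than shut.
Start: joints at [-1.104, 0.353, 1.633, -0, 1.155, -0.002], TCP at [282.384, -557.573, 231.281] pointing down, gripper open.
Joint ranges: [-2.63, 2.63], [-0.92, 2.1], [0.06, 2.66], [-1.3, 4.44], [0, 2.69], [-3.02, 3.02]. Speed limits (rad/s): [2.22, 2.22, 2.79, 3.14, 3.14, 3.14].

## Interface

Orientations are given as [roll, pitch, yaw] about the fixed x, y, z axes, in that order (R = Rz(yaw) Ry(pitch) Rx(roll)).
In Python, from rig import sensors, grab_frame, camera_params, order gives the robot as it stands. The module is installed in compiled form; this text tells all that it offers.
- The arm moves only by the tool move_arm, never from a script. Its argument "motion" is a list of rows, each a list of 7 numbers: the turn, a rotation vector about the tool's x, y, z in shares of 90 degrees (1.0 is 90 degrees), then the shift along the tool's x, y, z in parts of the range, where 1.0 means 0.75 m, then the finger opening in m, from 0 to 0.0854. A call has 1 to 8 rows; each row is the pose to reach, as a shift and turn from the pose commanded when the call began, along the tool's axes at that moment; what a row does not reach only later rows make up. A row lasts 1/8 s, in which the tool goes at most 62.5 mm and 10.7 degrees, less where a joint would pass 70% of its speed; a pose out of reach is approached as far as the arm can. Shift and turn numbers lie between -1 and 1, and a call with a number outside is refused. A call with a gripper value outside its range is refused whole. The fingers move at their own pace and stop on an object; "grip_force" is the grip in N (left out, the last holds). Time passes only in rows, so rows that repeat a pose let the fingers close. It gives the time, the measured TCP pose, the force, the opening and the grip force at its end, in the units of the state.
- sensors.sense(): the state, without advancing time (a new reading comes with each control period).
- grab_frame(name): name is "scene" or "top"; returns (picture, depth): 480x640x3 uint8, red, green, blue; 480x640 float32, mm along the optical axis (not along the pixel's ray), 0 where there is no reading.
- camera_params(name): a dict with "camera_matrix" (3x3 intrinsics, pixels), "k1" (the pictures are not rectified: a ray, as slopes to the right and down, at radius r is drawn at 1 + k1 r^2 times it, then the intrinsics apply), "world_from_camera" (4x4, takes a point from camera to world coordinates). Camera axes: x right, y down, z forward; pixel columns grow to the right and rows downward; lengths in mm; the calibration is good to about 2 mm. A picture is of the moment at which its call begins. camera_params takes no time and is no camera call.
- order.sign_off(): hands the job in; it is judged then, once.
The state is a dict: "clock": time; "qpos": joint angles; "qvel": joint speeds; "joint_efforts": joint torques, N m; "eef_pos": TCP position; "tcp_rot": TCP orientation; "contact_force": force on the tool from outside, world axes, zero at the start; "wrist_torque": the same for the moment, N m; "opening": opening from 0.0 (shut) to 1.0 (fully open); "grasp_force": force on a finger pad.
Only numpy, scipy, OpenCV 4.12 (cv2) and the standard library are available. Lean on these libraries where they do the work, as an engineer would, in place of code of your own. Each camera call takes 0.05 s, during which the arm holds its last target. There are 200 camera calls.

## Task

The grey cutlery caddy hangs on the short rail. Lift it up over the rails' end stops and hang it on the longer rail standing next to it, then slide it along that rail until its hook drops fully into the notch in the rail, and leave it hanging there upright. Do not disturb the mug, the tin or the glass.

Things in the scene. Friction and masses are not known exactly. Their poses are not given: they have to be found in the camera images.
- caddy: Sizes in mm. Grey plastic open cutlery caddy, 70 in y, 160 high, about 0.25 kg, hung by a U hook. Origin: middle of the hook roof's underside, which rests on the rail. y along the rail, z up, x to the rear; the pocket is on the robot's side (x to -50), its bottom 115 below the origin, its flat back at x = -8 lies on the rail's front, so the hung origin is 4 behind the rail's middle.
- caddy_tab (a point): Middle of the caddy's grip tab, 25 above the caddy's origin: an upright block 24 in y, 10 in x, 40 high (5 to 45 above the origin). Grip it from above, fingers closing along y. The hook below it: roof 50 long in y, 5 thick; inside width 16 (x -8 to +8); its rear lip reaches 18 below the origin.
- short_rack: Fixed metal stand with the short plain rail, left or right of the other, turned up to 0.1 rad. Origin on the worktop under the rail's middle; y along the rail, x to the rear, z up. Rail: flat bar on edge, 8 thick (x -4 to 4), top at z = 140, y -90 to 90. End posts (|y| 90 to 114, x -3 to 9) rise to z = 156: the end stops. Lower bar in the same plane, top at z = 58. Feet x -43 to 67.
- long_rack: Fixed metal stand of the same make with the longer rail, which has one notch in its top. Origin on the worktop under the rail's middle; y along the rail, x to the rear, z up. Rail 8 thick (x -4 to 4), top at z = 140, y -140 to 140; end posts (|y| 140 to 164) rise to z = 156. Lower bar and feet as on the short one.
- long_rail (a point): Middle of the long rail's top edge (not the notch). The square notch, 62 long in y and 12 deep, is clamped elsewhere each time: its centre lies within 40 of this point along y and is not reported, so feel or look for it. From 71 outwards the rail is always whole. The hook, slid along loosely, falls in by its weight and then stops against the notch's end; the origin is then 12 lower.
- mug_tea: White patterned mug, 82 across, 91 high, standing right of the stands; origin under its middle. Bystander.
- tin_small: Small food tin, 76 across, 58 high, standing behind the stands; origin under its middle. Bystander.
- sill_glass: Clear drinking glass, 80 across, 91 high, standing behind the stands; origin under its middle. Bystander.
Things that resemble listed ones, but are neither listed nor needed, are in the scene too. Leave any red look-alike of the caddy alone.

How it is judged (in metres and radians):
On the way:
1. the caddy is past an end of the short rail, carried over the end stop (hook roof higher than the stop) ((y of caddy in the frame of short_rack above 0.114 m or y of caddy in the frame of short_rack below -0.114 m) and z of caddy in the frame of short_rack above 0.156 m), for 0.1 s.
At the end, for the whole second after the job is handed in: the caddy hangs at rest on the long rail with its hook down in the notch: origin 8 to 16 mm below the rail's top edge, within 9 mm of the rail's plane and 60 mm of the rail's middle, upright within 0.15 rad (z of caddy in the frame of long_rack between 0.124 and 0.132 m and x of caddy in the frame of long_rack between -0.009 and 0.009 m and y of caddy in the frame of long_rack between -0.06 and 0.06 m and angle between caddy's own z axis and vertical below 0.15 rad and linear speed of caddy below 0.03 m/s); the robot touches nothing.
It fails at once if the mug is moved by more than 30 mm (distance of mug_tea from where it was at the start of the episode above 0.03 m).
It fails at once if the tin is moved by more than 30 mm (distance of tin_small from where it was at the start of the episode above 0.03 m).
It fails at once if the glass is moved by more than 30 mm (distance of sill_glass from where it was at the start of the episode above 0.03 m).
It also fails if it takes over 53 s, if anything falls off the work surface, if the arm or the gripper's body presses on something with over 40 N, if the wrist force passes 120 N, or if a joint passes its speed limit or range.

## Working session

There is one attempt and no reset: what is moved stays moved. The work goes in short steps, Python scripts to look and compute and a tool call to move; the robot and the scene stay as the last step left them, time stands still between calls to the robot, and variables do not carry over. Pictures are saved under pics/ and viewed, at most 10 in all, crops included, and the job is handed in when it is done.

Besides the shell and the picture viewer there is one more tool, called after "Call:" as name(argument=value, ...) on one line, values as JSON. move_arm: Moves the arm, as the interface text tells. Its arguments: {"type":"object","properties":{"motion":{"type":"array","items":{"type":"array","items":{"type":"number"}}},"grip_force":{"type":"number"}},"required":["motion"]}

```bash
mkdir -p pics; cat > h.py <<'E'
import numpy as np, cv2
from rig import sensors, grab_frame, camera_params, order
def cloud(name):
    im,d=grab_frame(name); p=camera_params(name)
    K=np.array(p["camera_matrix"],float); T=np.array(p["world_from_camera"],float)
    v,u=np.mgrid[0:480,0:640].astype(np.float64)
    # k1 model: (x,y)*(1+k1 r^2)
    n=cv2.undistortPoints(np.stack([u.ravel(),v.ravel()],1)[:,None],K,np.array([p["k1"],0,0,0.])).reshape(480,640,2)
    P=np.dstack([n*d[...,None],d])@T[:3,:3].T+T[:3,3]
    P[d==0]=np.nan
    return im,d,P
E
python3 - <<'E'
from h import *
for n in("scene","top"):
    im,d,P=cloud(n); np.savez(f"{n}0.npz",im=im,P=P); cv2.imwrite(f"pics/{n}0.png",im[...,::-1])
    print(np.round(camera_params(n)["world_from_camera"],2).tolist())
print(sensors.sense())
E
```

```text
[[-0.51, -0.37, 0.78, -601.98], [-0.86, 0.2, -0.47, 610.49], [0.02, -0.91, -0.42, 763.93], [0.0, 0.0, 0.0, 1.0]]
[[-0.01, -1.0, 0.08, 440.16], [-1.0, 0.01, -0.0, -74.74], [0.0, -0.08, -1.0, 1706.86], [0.0, 0.0, 0.0, 1.0]]
{'clock': 0.1, 'qpos': array([-1.10440922e+00,  3.53589600e-01,  1.63405195e+00, -2.29997622e-05,
        1.15520522e+00, -2.36229397e-03]), 'qvel': array([-0.00184942, -0.0032313 , -0.00147027,  0.00019929,  0.00100495,
       -0.00063981]), 'joint_efforts': array([ 2.05770211e-04, -6.06358480e+01, -3.42818606e+01,  2.23376458e-05,
        3.98626289e-03,  1.20558667e-05]), 'eef_pos': array([ 282.18019682, -557.19648654,  230.63340977]), 'tcp_rot': array([-3.14033849e+00,  1.80676526e-05,  4.68758710e-01]), 'contact_force': array([-0.54441153, -0.16785622, -0.63015712]), 'wrist_torque': array([-0.04721795, -0.03505652, -0.02650332]), 'grasp_force': 0.0, 'opening': 1.0004680888653819}
```

View pics/scene0.png

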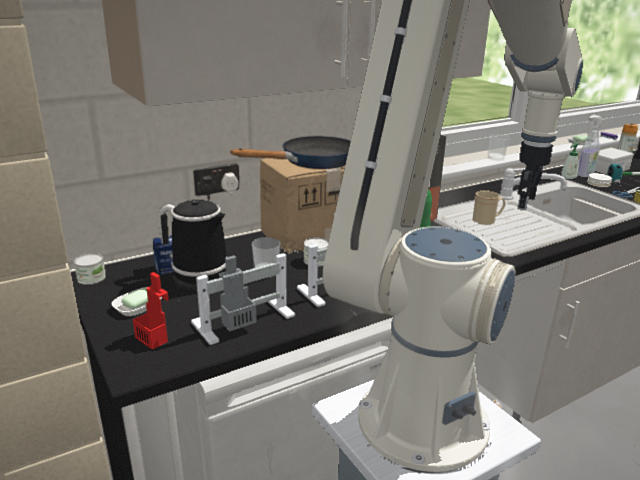

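View pics/top0.png

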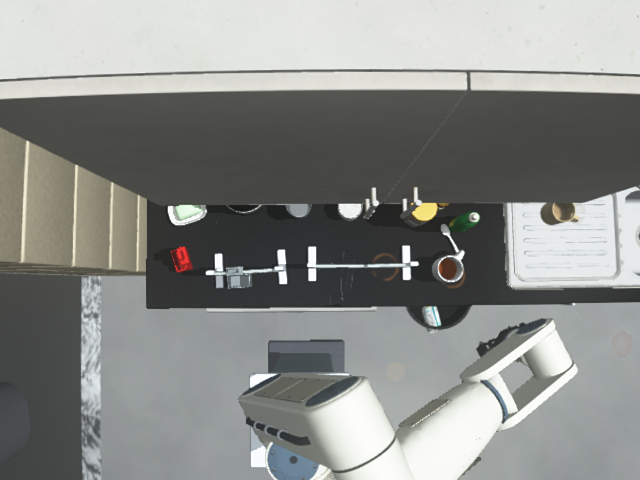

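The scene view shows the grey caddy on the short rail at about (237,290). The red look-alike is at (152,315). The top view shows the short rack with the caddy at (237,276), the red one at (181,259), the long rack at columns 308–412, row 265, and the mug at (448,268). Candidates for the caddy are the grey one at (237,276) and the red one at (181,259), and I choose grey.

```bash
python3 - <<'E'
from h import *
z=np.load("top0.npz"); im=z["im"]; P=z["P"]
c=cv2.resize(im[235:300,200:420],None,fx=3.6,fy=3.6,interpolation=cv2.INTER_CUBIC)
cv2.imwrite("pics/c1.png",c[...,::-1])
def sel(m,lab):
    q=P[m]; print(lab,len(q), np.round(np.nanmedian(q,0),1) if len(q) else '', np.round(np.nanmin(q,0),0) if len(q) else '',np.round(np.nanmax(q,0),0) if len(q) else '')
v,u=np.mgrid[0:480,0:640]
X,Y,Z=P[...,0],P[...,1],P[...,2]
print("counter",P[290,300],P[255,350])
for lab,(u0,u1) in dict(short=(205,292),long=(304,418)).items():
    b=(u>=u0)&(u<=u1)&(v>245)&(v<290)
    for lo,hi in((125,148),(150,165),(170,200),(45,66)):
        sel(b&(Z>lo)&(Z<hi),f"{lab} z{lo}-{hi}")
    m=b&(Z>130)&(Z<148); q=P[m]
    if lab=="short": q=q[q[:,0]>np.median(q[:,0])-1000]
    print(np.round(q[np.argsort(q[:,1])][::max(1,len(q)//25)],0).tolist())
    m=b&(Z>150)&(Z<165); print("stops",np.round(P[m],0).tolist()[:30])
m=(u>215)&(u<260)&(v>255)&(v<292)&(Z>165); print("tab",np.c_[u[m],v[m],np.round(P[m],0)].tolist())
print("cab",np.round(P[200,[200,300,400]],0),np.round(P[190,300]),np.round(P[100,300]))
for n,(uu,vv) in dict(mug=(448,268),g=(298,210),t=(349,211)).items(): print(n,np.round(P[vv,uu]))
E
```

```text
counter [415.87653334  -6.7199129   -1.24976173] [ 527.8271693  -169.62420404   -6.22515078]
short z125-148 223 [474.8 162.8 140.5] [464.  38. 126.] [487. 258. 148.]
short z150-165 71 [475.7 171.1 155.1] [466.  39. 150.] [489. 268. 164.]
short z170-200 33 [474.6 181.7 182.6] [472. 171. 175.] [480. 195. 188.]
short z45-66 58 [465.1 152.1  56.2] [424.  48.  45.] [477. 250.  65.]
[[483.0, 38.0, 138.0], [475.0, 68.0, 135.0], [478.0, 76.0, 142.0], [475.0, 85.0, 140.0], [478.0, 94.0, 143.0], [481.0, 101.0, 135.0], [478.0, 113.0, 136.0], [472.0, 121.0, 139.0], [472.0, 127.0, 138.0], [478.0, 136.0, 139.0], [472.0, 144.0, 145.0], [475.0, 154.0, 137.0], [472.0, 159.0, 144.0], [472.0, 162.0, 144.0], [469.0, 166.0, 140.0], [466.0, 171.0, 143.0], [487.0, 177.0, 145.0], [464.0, 184.0, 137.0], [464.0, 189.0, 142.0], [464.0, 195.0, 141.0], [470.0, 202.0, 138.0], [464.0, 205.0, 139.0], [467.0, 210.0, 141.0], [470.0, 217.0, 137.0], [473.0, 226.0, 136.0], [467.0, 234.0, 141.0], [467.0, 242.0, 146.0]]
stops [[489.0, 48.0, 157.0], [489.0, 45.0, 158.0], [489.0, 43.0, 155.0], [486.0, 57.0, 155.0], [486.0, 
[... 2930 characters left out ...]
5.0, 184.0], [232.0, 271.0, 474.0, 182.0, 187.0], [233.0, 271.0, 475.0, 180.0, 181.0], [234.0, 271.0, 475.0, 177.0, 182.0], [235.0, 271.0, 474.0, 173.0, 188.0], [236.0, 271.0, 475.0, 172.0, 176.0], [228.0, 272.0, 472.0, 194.0, 182.0], [229.0, 272.0, 472.0, 191.0, 185.0], [230.0, 272.0, 472.0, 188.0, 183.0], [231.0, 272.0, 472.0, 185.0, 185.0], [232.0, 272.0, 472.0, 182.0, 186.0], [233.0, 272.0, 472.0, 180.0, 181.0], [234.0, 272.0, 472.0, 177.0, 179.0], [235.0, 272.0, 472.0, 173.0, 186.0], [236.0, 272.0, 472.0, 171.0, 179.0]]
cab [[ 620.  186.  580.]
 [ 620.  -30.  566.]
 [ 620. -251.  556.]] [620. -35. 686.] [ 620.  -55. 1200.]
mug [ 482. -481.   27.]
g [674.  -2.  11.]
t [ 665. -165.   47.]
```

View pics/c1.png

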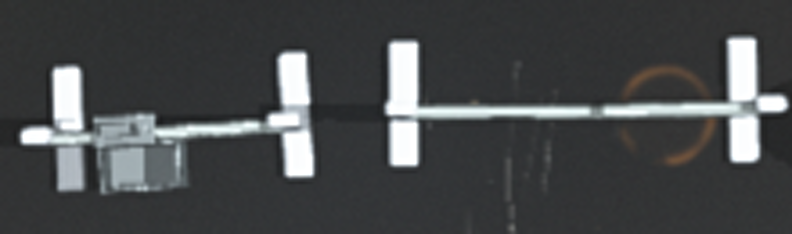

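The crop confirms it. At about (122,128) in the crop, a grey caddy has its hook roof and tab on the rail and its pocket on the robot's side. The long rail looks darker near crop column 597. Next I'll fit both rails and the notch.

```bash
cat >> h.py <<'E'
from scipy.spatial.transform import Rotation as Ro
def go(pos,yaw,pos0=None,rot0=None):
    """tool-frame shift (m) and turn from current pose to pos (mm), tool down, yaw"""
    s=sensors.sense(); p0=s["eef_pos"] if pos0 is None else np.array(pos0); R0=Ro.from_euler("xyz",s["tcp_rot"] if rot0 is None else rot0)
    R1=Ro.from_euler("xyz",[np.pi,0,yaw])
    print("turn",np.round((R0.inv()*R1).as_rotvec(),3),"shift",np.round(R0.inv().apply(np.array(pos)-p0)/1000,4))
E
python3 - <<'E'
from h import *
Ps=[np.load("top0.npz")["P"]]+[cloud("top")[2] for _ in range(6)]
P=np.nanmean(Ps,0)
v,u=np.mgrid[0:480,0:640]
X,Y,Z=P[...,0],P[...,1],P[...,2]
def fit(b,lab):
    # per column mean x of the rail top
    c=np.polyfit(Y[b],X[b],1); print(lab,c,b.sum(),"yaw",-np.arctan(c[0])); return c
r=(v>255)&(v<285)
fit(r&(Z>132)&(Z<147)&(Y>75)&(Y<140),"short R part")
sm=r&(Z>147)&(Z<160)&(X>455)
for lo,hi in((20,70),(225,290),(-70,-10),(-380,-325)):
    m=sm&(Y>lo)&(Y<hi); print("stop",lo,m.sum(),np.round(P[m].mean(0),1),np.round([Y[m].min(),Y[m].max(),X[m].min(),X[m].max()],1))
L=r&(Z>120)&(Z<147)&(Y<-65)&(Y>-325)&(X>478)&(X<502)
fit(L&(Z>134),"long")
for y in range(-320,-70,10):
    m=r&(Y>=y)&(Y<y+10)&(X>480)&(X<500)&(Z>30)
    print(y+5,m.sum(),np.round(np.sort(Z[m])[::-1][:8]).astype(int))
t=r&(Z>175)&(Z<200)&(Y>160)&(Y<205); print("tab",P[t].mean(0),Y[t].min(),Y[t].max(),X[t].min(),X[t].max())
go([474,182,250],.078)
E
```

```text
short R part [-5.90464201e-02  4.82830256e+02] 62 yaw 0.05897794194979757
stop 20 33 [482.5  50.1 153.9] [ 39.6  60.4 477.2 489. ]
stop 225 34 [471.2 254.6 154.7] [243.9 267.3 466.7 475.7]
stop -70 31 [492.4 -46.8 154.5] [-57.5 -36.9 488.2 497.1]
stop -380 34 [ 492.8 -347.3  154.3] [-358.6 -335.7  488.3  497.4]
long [-4.81043409e-03  4.88341388e+02] 186 yaw 0.0048103969809389375
-315 16 [141 141 141 140 139 139 139 138]
-305 12 [141 141 140 140 139 138 138 138]
-295 12 [142 140 139 139 139 139 138 138]
-285 15 [142 140 140 140 140 139 139 139]
-275 12 [142 142 141 140 140 140 140 139]
-265 12 [142 140 140 140 139 139 138 138]
-255 16 [142 140 139 139 139 139 139 138]
-245 12 [140 139 139 139 139 139 139 137]
-235 12 [141 140 140 140 139 139 139 139]
-225 15 [140 140 140 140 139 139 139 138]
-215 11 [140 139 139 139 139 137 132 130]
-205 11 [128 127 127 127 127 126 126 125]
-195 10 [130 129 127 127 126 125  58  58]
-185 10 [127 127 127 127 125 125 124  58]
-175 9 [129 128 127 126 125 125 125 112]
-165 9 [127 127 127 127 126 126 116 115]
-155 10 [129 129 129 128 127 127 118 118]
-145 11 [141 140 140 139 139 139 138 137]
-135 9 [141 139 139 138 138 138 124 123]
-125 10 [140 140 138 137 136 136 126 125]
-115 11 [141 140 139 139 139 139 138 138]
-105 9 [140 139 139 139 138 137 137 135]
-95 9 [141 141 141 140 140 139 139 139]
-85 12 [141 141 141 140 140 140 140 139]
-75 9 [140 140 140 139 139 139 138 138]
tab [475.44567207 181.82435682 183.35485467] 171.0755717386438 194.1654635111482 471.5706889648118 480.340575317568
turn [-0.     0.     0.391] shift [ 0.5051 -0.5732 -0.0187]
```

The notch runs from y≈-212 to -150, so its centre is about -181, at rail x≈489 and yaw≈0. The tab is at (475.5,182), short rack yaw≈0.057.

The manual's scale: shifts go in shares of 0.75 m and turns go in shares of 90 degrees. Converting my numbers, -0.344 m / 0.75 = -0.4587, -0.019 m / 0.75 = -0.0253, 0.41 rad / 1.5708 = 0.261.

Call:
move_arm(motion=[[0, 0, 0.0318, 0.0507, -0.0573, -0.0253, 0.085], [0, 0, 0.0637, 0.1013, -0.1147, -0.0253, 0.085], [0, 0, 0.0955, 0.152, -0.172, -0.0253, 0.085], [0, 0, 0.1273, 0.2027, -0.2293, -0.0253, 0.085], [0, 0, 0.1592, 0.2533, -0.2867, -0.0253, 0.085], [0, 0, 0.191, 0.304, -0.344, -0.0253, 0.085], [0, 0, 0.2228, 0.3547, -0.4013, -0.0253, 0.085], [0, 0, 0.261, 0.4053, -0.4587, -0.0253, 0.085]])

```text
clock: 1.4
eef_pos: [398.5, -111.6, 250.7]
tcp_rot: [3.141, -0.001, 0.057]
contact_force: [2.1, 0.9, 0.2]
opening: 0.992
grasp_force: 0.0
```

```bash
python3 -c "
from h import *
go([475.5,182,250],.057);go([475.5,182,155],.057);print(sensors.sense()['eef_pos'],sensors.sense()['tcp_rot'])"
```

```text
turn [ 0.    -0.001 -0.   ] shift [ 0.0935 -0.2888  0.0007]
turn [ 0.    -0.001 -0.   ] shift [ 0.0934 -0.2889  0.0957]
[ 398.49689834 -111.64660165  250.68025374] [ 3.14121731e+00 -1.18961183e-03  5.66262734e-02]
```

Scaled: -0.289 m / 0.75 = -0.3853, 0.0935 m / 0.75 = 0.1247.

Call:
move_arm(motion=[[0, 0, 0, 0.0213, -0.064, 0, 0.06], [0, 0, 0, 0.0427, -0.128, 0, 0.06], [0, 0, 0, 0.064, -0.192, 0, 0.06], [0, 0, 0, 0.0853, -0.2573, 0, 0.06], [0, 0, 0, 0.1067, -0.3213, 0, 0.06], [0, 0, 0, 0.1247, -0.3853, 0, 0.06], [0, 0, 0, 0.1247, -0.3853, 0, 0.06], [0, 0, 0, 0.1247, -0.3853, 0, 0.06]])

```text
clock: 2.4
eef_pos: [474.1, 180.3, 250.1]
tcp_rot: [3.141, 0.001, 0.06]
contact_force: [0.9, 0.1, -0.7]
opening: 0.702
grasp_force: 0.0
```

```bash
python3 - <<'E'
from h import *
go([475.5,182,155],.057)
im,d,P=cloud("scene"); cv2.imwrite("pics/s2.png",cv2.resize(im[200:360,140:340],None,fx=4,fy=3.75)[:,:,::-1])
E
```

```text
turn [0.001 0.001 0.003] shift [ 0.0016 -0.0017  0.0951]
```

View pics/s2.png

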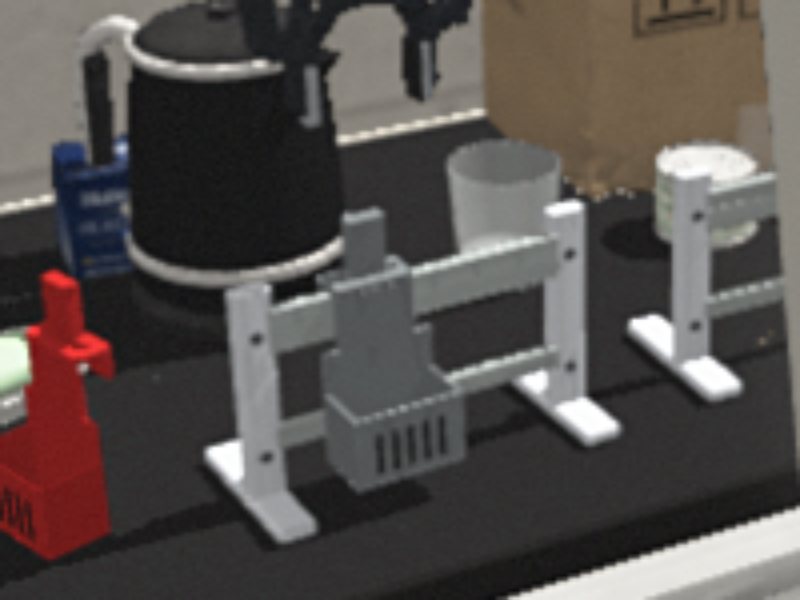

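The gripper fingers at about (310,95) and (420,80) in the crop straddle the grey tab at (362,245). The red caddy is clear to the left. I'll descend and grip.

Scaled: 0.095 m / 0.75 = 0.1267, 0.09 m / 0.75 = 0.12.

Call:
move_arm(motion=[[0, 0, 0, 0.002, -0.002, 0.0333, 0.06], [0, 0, 0, 0.002, -0.002, 0.0667, 0.06], [0, 0, 0, 0.002, -0.002, 0.1, 0.06], [0, 0, 0, 0.002, -0.002, 0.12, 0.06], [0, 0, 0, 0.002, -0.002, 0.1267, 0.06], [0, 0, 0, 0.002, -0.002, 0.1267, 0.03], [0, 0, 0, 0.002, -0.002, 0.1267, 0.015], [0, 0, 0, 0.002, -0.002, 0.1267, 0.01]], grip_force=40)

```text
clock: 3.45
eef_pos: [476.5, 182.5, 156.2]
tcp_rot: [-3.141, -0.002, 0.059]
contact_force: [-1.1, 0.1, 3.9]
opening: 0.274
grasp_force: 40.4
```

Call:
move_arm(motion=[[0, 0, 0, 0, 0, 0, 0.01], [0, 0, 0, 0, 0, 0, 0.01], [0, 0, 0, 0, 0, 0, 0.01], [0, 0, 0, 0, 0, 0, 0.01]])

```text
clock: 3.95
eef_pos: [476.5, 182.5, 156.2]
tcp_rot: [-3.141, -0.002, 0.059]
contact_force: [-0.8, -0.3, 5.9]
opening: 0.269
grasp_force: 40.7
```

Scaled: -0.15 m / 0.75 = -0.2, -0.13 m / 0.75 = -0.1733.

Call:
move_arm(motion=[[0, 0, 0, 0, 0, -0.0133, 0.01], [0, 0, 0, 0, 0, -0.04, 0.01], [0, 0, 0, 0, 0, -0.0733, 0.01], [0, 0, 0, 0, 0, -0.1067, 0.01], [0, 0, 0, 0, 0, -0.14, 0.01], [0, 0, 0, 0, 0, -0.1733, 0.01], [0, 0, 0, 0, 0, -0.2, 0.01], [0, 0, 0, 0, 0, -0.2, 0.01]])

```text
clock: 4.95
eef_pos: [476.5, 182.5, 306.9]
tcp_rot: [-3.141, -0.003, 0.059]
contact_force: [-0.1, 0.4, -2.0]
opening: 0.276
grasp_force: 39.8
```

```bash
python3 - <<'E'
from h import *
s=sensors.sense(); print(s['contact_force'],s['wrist_torque'],s['opening'])
# rail x at y=-105 is 489 ; hook centre (origin) lowered centred: +0..+4
go([491.5,-105,306],.004)
im,d,P=cloud("scene"); cv2.imwrite("pics/s3.png",cv2.resize(im[160:340,140:340],None,fx=4,fy=3.3)[:,:,::-1])
E
```

```text
[-0.08646882  0.36689457 -1.9567153 ] [-0.01559097 -0.02861578 -0.0642652 ] 0.27591426721435003
turn [-0.001 -0.003  0.055] shift [-0.002   0.2879  0.0006]
```

View pics/s3.png

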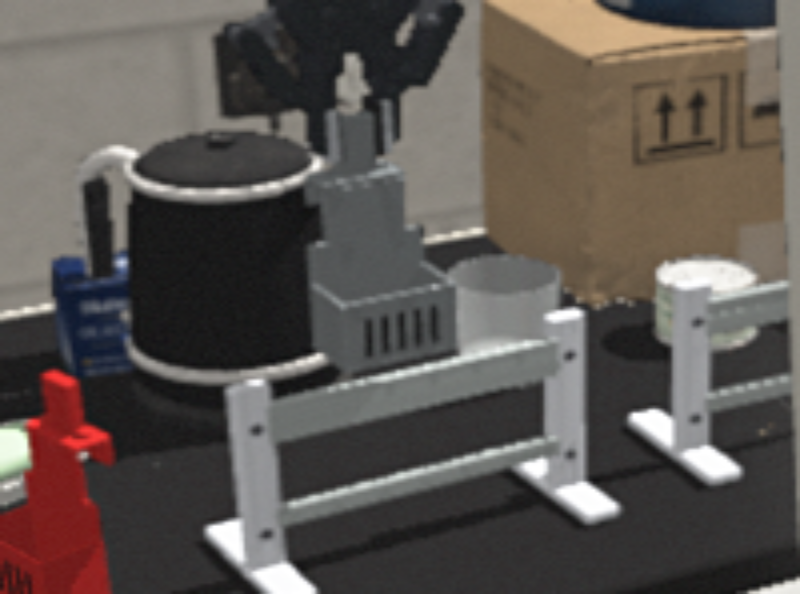

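The caddy is held upright, with the pocket's bottom at about (350,370) clear above the short rail. I'll carry it over the stop to the long rail.

Scaled: 0.288 m / 0.75 = 0.384, -0.004 m / 0.75 = -0.0053, 0.055 rad / 1.5708 = 0.035.

Call:
move_arm(motion=[[0, 0, 0.0045, -0.0013, 0.0267, 0, 0.01], [0, 0, 0.0095, -0.0013, 0.08, 0, 0.01], [0, 0, 0.0146, -0.0027, 0.14, 0, 0.01], [0, 0, 0.0197, -0.0027, 0.2, 0, 0.01], [0, 0, 0.0248, -0.004, 0.26, 0, 0.01], [0, 0, 0.0299, -0.0053, 0.32, 0, 0.01], [0, 0, 0.035, -0.0053, 0.36, 0, 0.01], [0, 0, 0.035, -0.0053, 0.384, 0, 0.01]])

```text
clock: 6.0
eef_pos: [487.8, -107.4, 304.3]
tcp_rot: [-3.141, 0.002, 0.002]
contact_force: [0.5, 0.1, -1.3]
opening: 0.272
grasp_force: 39.9
```

Call:
move_arm(motion=[[0, 0, 0, 0, 0, 0, 0.01], [0, 0, 0, 0, 0, 0, 0.01], [0, 0, 0, 0, 0, 0, 0.01]])

```text
clock: 6.38
eef_pos: [488.8, -104.6, 305.2]
tcp_rot: [-3.141, 0.0, 0.005]
contact_force: [-0.4, -0.4, -1.7]
opening: 0.275
grasp_force: 39.9
```

```bash
python3 - <<'E'
from h import *
go([489.5,-105,186],.004)
Ps=[cloud("top") for _ in range(4)]; P=np.nanmean([p[2] for p in Ps],0)
X,Y,Z=P[...,0],P[...,1],P[...,2]
m=(Z>120)&(Z<148)&(Y<-215)&(Y>-320)&(X>478)&(X<502); c=np.polyfit(Y[m],X[m],1); print("rail",c,np.polyval(c,-105))
cv2.imwrite("pics/t4.png",np.hstack([cv2.resize(a,(400,450),interpolation=cv2.INTER_CUBIC) for a in (Ps[0][0][220:310,300:380],cloud("scene")[0][140:340,200:378])])[:,:,::-1])
E
```

```text
turn [-0.     0.     0.001] shift [0.0007 0.0004 0.1192]
rail [7.45336666e-03 4.91639659e+02] 490.8570559445142
```

View pics/t4.png

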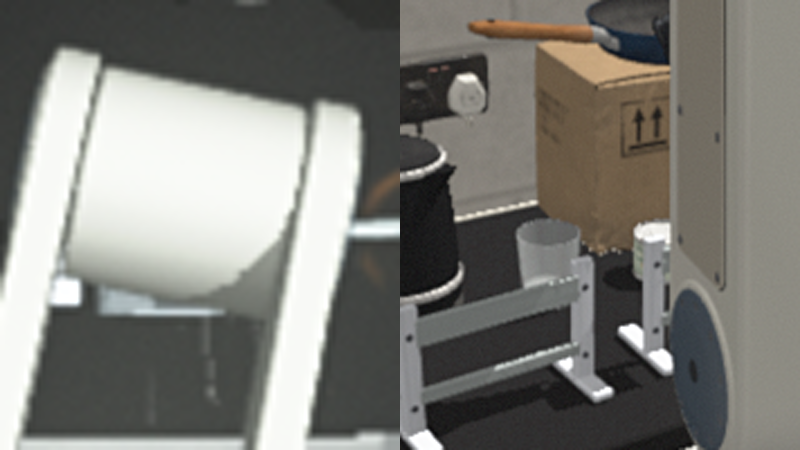

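Both views of the caddy are blocked by the arm, in the left half around (190,190) and in the right half from column 670 on. I'll go down by touch, using the fitted rail line.

Scaled: 0.119 m / 0.75 = 0.1587, 0.001 m / 0.75 = 0.0013.

Call:
move_arm(motion=[[0, 0, 0, 0.0013, 0, 0.0267, 0.01], [0, 0, 0, 0.0013, 0, 0.0667, 0.01], [0, 0, 0, 0.0013, 0, 0.1067, 0.01], [0, 0, 0, 0.0013, 0, 0.14, 0.01], [0, 0, 0, 0.0013, 0, 0.1533, 0.01], [0, 0, 0, 0.0013, 0, 0.1587, 0.01], [0, 0, 0, 0.0013, 0, 0.1587, 0.01], [0, 0, 0, 0.0013, 0, 0.1587, 0.01]])

```text
clock: 7.62
eef_pos: [490.5, -105.6, 187.2]
tcp_rot: [3.141, -0.002, 0.004]
contact_force: [0.8, -0.6, -2.3]
opening: 0.272
grasp_force: 39.9
```

Scaled: 0.018 m / 0.75 = 0.024, 0.004 m / 0.75 = 0.0053.

Call:
move_arm(motion=[[0, 0, 0, 0, 0, 0.0053, 0.01], [0, 0, 0, 0, 0, 0.0107, 0.01], [0, 0, 0, 0, 0, 0.016, 0.01], [0, 0, 0, 0, 0, 0.02, 0.01], [0, 0, 0, 0, 0, 0.024, 0.01], [0, 0, 0, 0, 0, 0.024, 0.01]])

```text
clock: 8.38
eef_pos: [489.7, -105.4, 168.0]
tcp_rot: [-3.141, 0.001, 0.004]
contact_force: [0.3, -0.6, -1.3]
opening: 0.278
grasp_force: 39.9
```

The lip is already past the rail top with no contact. I'll lower it the rest of the way.

Scaled: 0.0115 m / 0.75 = 0.0153, 0.011 m / 0.75 = 0.0147.

Call:
move_arm(motion=[[0, 0, 0, 0, 0, 0.004, 0.01], [0, 0, 0, 0, 0, 0.008, 0.01], [0, 0, 0, 0, 0, 0.012, 0.01], [0, 0, 0, 0, 0, 0.0147, 0.01], [0, 0, 0, 0, 0, 0.0153, 0.01], [0, 0, 0, 0, 0, 0.0153, 0.01]])

```text
clock: 9.12
eef_pos: [489.9, -105.5, 156.8]
tcp_rot: [-3.142, 0.0, 0.004]
contact_force: [0.0, 0.7, -2.2]
opening: 0.272
grasp_force: 39.9
```

Scaled: 0.001 m / 0.75 = 0.0013.

Call:
move_arm(motion=[[0, 0, 0, 0, 0, 0.0013, 0.01], [0, 0, 0, 0, 0, 0.0013, 0.01], [0, 0, 0, 0, 0, 0.0013, 0.032], [0, 0, 0, 0, 0, 0.0013, 0.032], [0, 0, 0, 0, 0, 0.0013, 0.032], [0, 0, 0, 0, 0, 0.0013, 0.032]])

```text
clock: 9.88
eef_pos: [489.8, -105.5, 155.7]
tcp_rot: [-3.142, 0.0, 0.004]
contact_force: [-0.2, -0.7, -0.1]
opening: 0.376
grasp_force: 0.0
```

Scaled: 0.06 m / 0.75 = 0.08, 0.052 m / 0.75 = 0.0693.

Call:
move_arm(motion=[[0, 0, 0, 0.0027, 0.0067, 0, 0.032], [0, 0, 0, 0.004, 0.016, 0, 0.032], [0, 0, 0, 0.004, 0.0267, 0, 0.032], [0, 0, 0, 0.004, 0.0373, 0, 0.032], [0, 0, 0, 0.004, 0.048, 0, 0.032], [0, 0, 0, 0.004, 0.0587, 0, 0.032], [0, 0, 0, 0.004, 0.0693, 0, 0.032], [0, 0, 0, 0.004, 0.08, 0, 0.032]])

```text
clock: 10.88
eef_pos: [493.0, -166.1, 155.7]
tcp_rot: [3.141, 0.0, 0.004]
contact_force: [-0.3, 0.4, 0.4]
opening: 0.379
grasp_force: 0.2
```

Scaled: 0.021 m / 0.75 = 0.028, 0.004 m / 0.75 = 0.0053.

Call:
move_arm(motion=[[0, 0, 0, 0, 0.0053, 0, 0.032], [0, 0, 0, 0, 0.0093, 0, 0.032], [0, 0, 0, 0, 0.0133, 0, 0.032], [0, 0, 0, 0, 0.0173, 0, 0.032], [0, 0, 0, 0, 0.0213, 0, 0.032], [0, 0, 0, 0, 0.0253, 0, 0.032], [0, 0, 0, 0, 0.028, 0, 0.032], [0, 0, 0, 0, 0.028, 0, 0.032]])

```text
clock: 11.88
eef_pos: [493.3, -186.8, 155.9]
tcp_rot: [3.141, -0.0, 0.004]
contact_force: [0.6, 0.1, -0.1]
opening: 0.377
grasp_force: 0.0
```

```bash
python3 - <<'E'
from h import *
s=sensors.sense(); print(s['contact_force'],s['wrist_torque'])
im,d,P=cloud("top"); im2,_,P2=cloud("scene")
for Q in(P,P2):
    X,Y,Z=Q[...,0],Q[...,1],Q[...,2]; m=(X>420)&(X<510)&(Y<-120)&(Y>-240)&(Z>20)&(Z<190); print(m.sum())
cv2.imwrite("pics/t5.png",np.hstack([cv2.resize(a,(400,450),interpolation=cv2.INTER_CUBIC) for a in (im[220:310,310:390],im2[160:340,260:420])])[:,:,::-1])
E
```

```text
[ 0.61018654  0.13433594 -0.09566894] [-0.03546862 -0.0190299  -0.00255395]
69
0
```

View pics/t5.png

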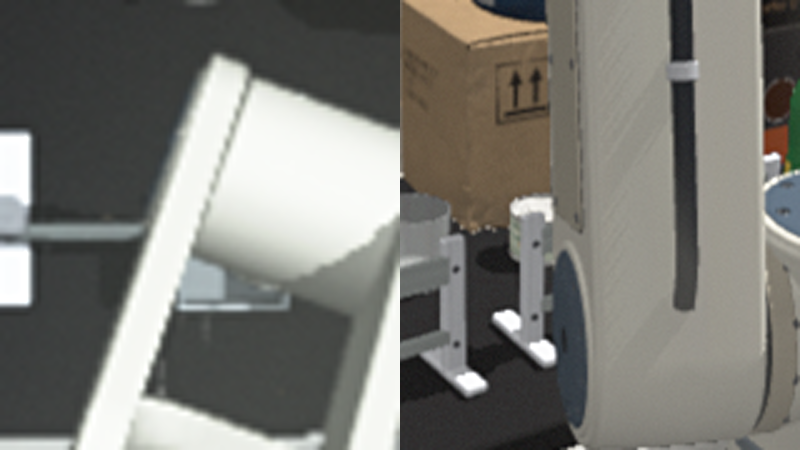

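The top half shows only the pocket corner at about (240,290), still in line with the rail. The arm hides the hook. I'll centre the fingers, open, lift clear and move aside to look.

Scaled: -0.12 m / 0.75 = -0.16, -0.045 m / 0.75 = -0.06.

Call:
move_arm(motion=[[0, 0, 0, 0, -0.0053, 0, 0.032], [0, 0, 0, 0, -0.0053, 0, 0.05], [0, 0, 0, 0, -0.0053, 0, 0.05], [0, 0, 0, 0, -0.0053, 0, 0.05], [0, 0, 0, 0, -0.0053, -0.02, 0.05], [0, 0, 0, 0, -0.0053, -0.06, 0.05], [0, 0, 0, 0, -0.0053, -0.1133, 0.05], [0, 0, 0, 0, -0.0053, -0.16, 0.05]])

```text
clock: 12.98
eef_pos: [493.3, -182.6, 278.3]
tcp_rot: [3.141, -0.001, 0.004]
contact_force: [1.1, -0.2, -0.8]
opening: 0.587
grasp_force: 0.0
```

Scaled: 0.3 m / 0.75 = 0.4, 0.27 m / 0.75 = 0.36.

Call:
move_arm(motion=[[0, 0, 0, -0.0267, 0.04, 0, 0.05], [0, 0, 0, -0.0533, 0.0933, 0, 0.05], [0, 0, 0, -0.08, 0.1467, 0, 0.05], [0, 0, 0, -0.1067, 0.2, 0, 0.05], [0, 0, 0, -0.1333, 0.2533, 0, 0.05], [0, 0, 0, -0.16, 0.3067, 0, 0.05], [0, 0, 0, -0.1867, 0.36, 0, 0.05], [0, 0, 0, -0.2133, 0.4, 0, 0.05]])

```text
clock: 13.98
eef_pos: [333.4, -484.8, 277.0]
tcp_rot: [3.141, -0.001, 0.003]
contact_force: [-0.3, -0.5, 0.2]
opening: 0.584
grasp_force: 0.0
```

```bash
python3 - <<'E'
from h import *
Ps=[cloud("top") for _ in range(5)]; im=Ps[0][0]; P=np.nanmean([p[2] for p in Ps],0)
X,Y,Z=P[...,0],P[...,1],P[...,2]
t=(X>478)&(X<505)&(Y<-150)&(Y>-215)&(Z>160)&(Z<200); print("tab",t.sum(),P[t].mean(0),np.median(Z[t]),Y[t].min(),Y[t].max())
r=(X>478)&(X<505)&(Y<-150)&(Y>-215)&(Z>118)&(Z<155); print("roof",r.sum(),np.round(np.sort(Z[r])[::6]))
cv2.imwrite("pics/t6.png",cv2.resize(im[220:310,290:430],(800,514),interpolation=cv2.INTER_CUBIC)[:,:,::-1])
E
```

```text
tab 24 [ 483.56264459 -184.08815629  171.79807852] 172.2683080449832 -194.47846641257223 -173.823427358626
roof 106 [126. 129. 130. 130. 131. 131. 132. 132. 132. 133. 133. 133. 134. 134.
 135. 137. 141. 147.]
```

View pics/t6.png

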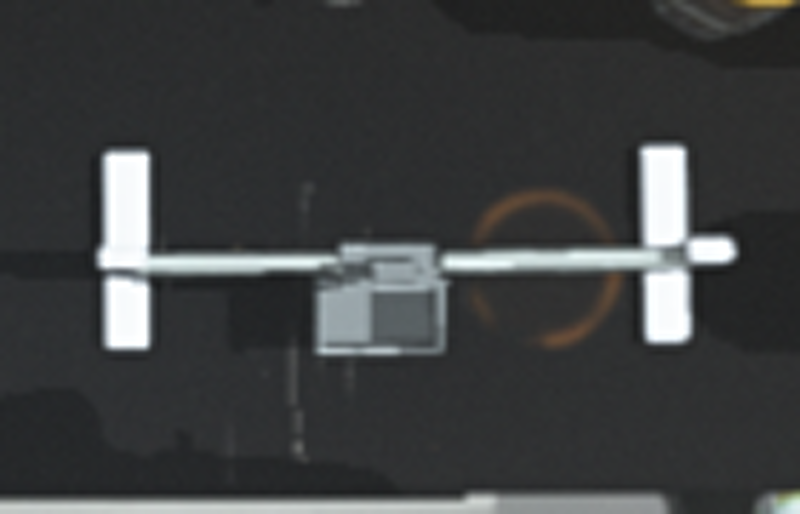

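The view shows the hook at about (388,262), seated between the rail halves. The tab top is 11–12 mm lower than before, so it is in the notch. The tab sits ~9 mm further forward than expected, so I'll check the tilt.

```bash
cat >m.py <<'E'
from h import *
Ps=[cloud("top") for _ in range(6)]; P=np.nanmean([p[2] for p in Ps],0)
X,Y,Z=P[...,0],P[...,1],P[...,2]
t=(X>465)&(X<510)&(Y<-170)&(Y>-198)&(Z>158)&(Z<200); print("tabtop",t.sum(),P[t].mean(0).round(1),X[t].min(),X[t].max())
r=(X>465)&(X<515)&(abs(abs(Y+184)-19)<5)&(Z>110)&(Z<150)
for x in range(465,512,4):
    m=r&(X>=x)&(X<x+4)
    if m.sum(): print(x+2,m.sum(),Z[m].mean().round(1))
m=(X>425)&(X<475)&(abs(Y+184)<45)&(Z>8)&(Z<150)
print("pocket x",X[m].min(),X[m].max())
for x in range(426,480,4):
    k=(X>=x)&(X<x+4)&(abs(Y+184)<38)&(Z>5); print(x+2,np.sort(Z[k]).round()[::5].astype(int))
print(sensors.sense()['clock'])
E
python3 m.py
```

```text
tabtop 24 [ 483.6 -184.1  171.8] 480.59467753745565 486.57840696492775
475 6 131.4
479 6 132.2
483 12 133.5
487 6 133.8
491 6 132.5
495 12 132.8
pocket x 442.8713865383573 474.97060147564497
428 []
432 []
436 []
440 []
444 [56 58 58 60 60]
448 [11 12 13 14 35 36 38 40 47]
452 [10 12 14 14 48]
456 [12 13 14 15 48]
460 [10 12 13 15 36]
464 [11 13 13 14 14 15 15 18 55]
468 [11 14 14 16 56]
472 [12 13 14 16 57]
476 [ 13  14  15  16  55 130 131 132 133]
480 [ 15  90 129 131 131 132 133 135 171]
14.525
```

The tilt is ≈0.085 rad, with the tab top, the pocket front and the lower-bar geometry agreeing. The origin is at z≈128 and within about 4 mm of the rail plane. It is at rest and in tolerance, and the arm is clear, so I'll hand in.

```bash
python3 -c "
from h import *
print(order.sign_off())"
```

```text
the job is handed in; nothing more can be done
None
```

I carried the caddy over the short rail's end stop, hung it on the long rail and slid it until its hook dropped into the notch. It hangs at rest, measured about 12 mm below the rail top and leaning roughly 0.085 rad (limit 0.15), and I handed the job in at about 14.5 s; no verdict was returned.

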